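# Open the child-resistant cap on the square thinner can in a pottery workshop

### The arm

A 6-joint arm with a two-finger parallel gripper is mounted at the origin on the work surface. World frame = base frame: x ahead of the robot, y to its left, z up, the work surface at z = 0. Lengths are in m, angles in rad, forces in N, time in s.
With the tool pointing down it reaches from about 0.35 to 0.975 m from the base axis. Payload 4.9 kg.
Tool frame: the origin (TCP) lies midway between the tips of the shut fingers; the grasp point (between the pads) lies 19 mm behind it; z points along the fingers, y is the line along which they close (so a half turn about z gives the same grasp; the last joint's range is limited). The gripper opens to 85 mm and grips with 20 to 120 N. Pads are 22 mm wide; open, the fingers measure 114 mm over their backs; the gripper's body (76 mm by 85 mm) begins 54 mm behind the grasp point. The pads swing forward as they close: fully open they stand 13 mm farther back than shut.
Start: joints at [1.175, 0.053, 1.613, -0, 1.476, -0.119], TCP at [0.171, 0.601, 0.205] pointing down, gripper open.
Joint ranges: [-3.01, 3.01], [-1.01, 2.22], [0.06, 2.58], [-1.02, 4.17], [0.09, 2.62], [-3.14, 3.14]. Speed limits (rad/s): [2.57, 2.57, 3.14, 3.14, 3.14, 3.14].

### API

Orientations are given as a rotation vector (axis times angle).
In Python, from station import ctrl gives the robot as it stands.
- The arm moves only by the shell command python3 -m handwheel 'ROWS' [FORCE]. ROWS is JSON, a list of rows, each an object with "gripper": the gripper command: -1 is fully open, 1 is shut, values between are in proportion; "offset": the shift along the tool's x, y, z in mm, a list of three; "rotation": the turn, a rotation vector about the tool's x, y, z in rad, a list of three. A call has exactly 8 rows; each row is the pose to reach, as a shift and turn from the pose commanded when the call began, along the tool's axes at that moment; what a row does not reach only later rows make up. A row lasts 1/8 s, in which the tool goes at most 62.5 mm and 10.7 degrees, less where a joint would pass 70% of its speed; a pose out of reach is approached as far as the arm can. A call with a gripper value outside its range is refused whole. The fingers move at their own pace and stop on an object; FORCE is the grip in N (left out, the last holds). Time passes only in rows, so rows that repeat a pose let the fingers close, or fill a call up. It gives the time, the measured TCP pose, the force, the opening and the grip force at its end, in the units of the state.
- ctrl.get_obs(): the state, without advancing time (a new reading comes with each control period).
- ctrl.get_image(name): name is "side" or "top"; returns a dict with "image" (480x640x3 uint8, red, green, blue), "fovy" (degrees; the focal length in pixels is half the picture's height over the tangent of half this angle, whatever the lens; pixels are square), "cx", "cy" (the principal point, pixels), "xyz" and "attitude" of the camera in the world. Camera axes: x right, y up, looking along -z (the intrinsics and any distortion apply to the point x, -y, -z); pixel columns grow to the right and rows downward; lengths in m; the calibration is good to about 2 mm. A picture is of the moment at which its call begins. There is no depth.
- ctrl.finish_job(): hands the job in; it is judged then, once.
The state is a dict: "t": time; "q": joint angles; "dq": joint speeds; "effort": joint torques, N m; "tool_pos": TCP position; "tool_rot": TCP orientation; "contact_force": force on the tool from outside, world axes, zero at the start; "wrist_torque": the same for the moment, N m; "opening": finger opening in m; "grip_force": force on a finger pad.
Only numpy, scipy, OpenCV 4.12 (cv2) and the standard library are available. Lean on these libraries where they do the work, as an engineer would, in place of code of your own. Each camera call takes 0.05 s, during which the arm holds its last target. There are 200 camera calls.

### The job

Two white containers with the same grey child-resistant caps stand on the potter's table: open the cap of the low square can. Push the cap down hard, and while it is held down turn it anticlockwise (seen from above) as far as it goes, then let go and draw back so that it pops up, unlocked. Do not touch the tall round jug.

Things in the scene. Friction and masses are not known exactly. Their poses are not given: they have to be found in the camera images.
- can_cap (a point): Cap of the low square can (white, 130 mm square, 145 mm to the shoulder, fixed): grey disc 68 mm across, on it an upright bar (wing) 50 mm long, 16 wide, 25 high, to straddle; fingertips may push on the disc beside it. Point: cap axis, disc's top face at the wing's foot, 181 mm up when locked; moves with the cap. x along the wing, y across it, z up.
- can_press (a joint): Push of the can's cap below its locked height, m: 0 locked, + down. Spring: 9 N at 0, 14 N at 0.005, 18 N at the stop, 0.010. Pushed less than 0.005 it is locked (a few degrees of play; do not force it); hold 0.007 to 0.010 through the whole turn. Let go part way it stays caught at 0.005; let go at the end of the turn it springs up to -0.006, unlocked.
- can_turn (a joint): Turn of the can's cap, rad, positive anticlockwise from above: about 0 locked, stop at 1.31 (75 degrees). From 1.0 on it is free to pop up; once up it cannot turn back. Turns easily (under 0.1 N m) while pushed down.
- jug: The other container, not to be touched: tall round white jug, 120 mm across, 267 mm to the top of the same grey winged cap, a side handle reaching 87 mm from its axis along its x. Fixed; origin: centre of the underside, z up. Can and jug are side by side, 0.28 m or more apart, either one on the left; a black pot 65 mm high stands between.
Things that resemble listed ones, but are neither listed nor needed, are in the scene too. Leave any green or purple look-alike of the part that bears can_cap alone.

How it is judged:
By the outcome, as a careful person would: the job done as asked, in the order asked, and still so for the second after the job is handed in, with the robot touching nothing.
It also fails if it takes over 42 s, if anything falls off the work surface, if the arm or the gripper's body presses on something with over 40 N, if the wrist force passes 120 N, or if a joint passes its speed limit or range.

## Working session

There is one attempt and no reset: what is moved stays moved. The work goes in short steps, Python scripts to look and compute and a shell command to move; the robot and the scene stay as the last step left them, time stands still between calls to the robot, and variables do not carry over. Pictures are saved under pics/ and viewed, at most 10 in all, crops included, and the job is handed in when it is done.

```bash
ls; mkdir -p pics; python3 - <<'E'
from station import ctrl
import cv2
for n in("top","side"):
    d=ctrl.get_image(n); cv2.imwrite(f"pics/{n}0.png",d["image"][:,:,::-1]); print(n,{k:v for k,v in d.items() if k!="image"})
print(ctrl.get_obs())
E
```

```text
pics
top {'fovy': 53.20521225341036, 'cx': 320.13971001701407, 'cy': 241.5731292702171, 'xyz': array([ 0.20961628, -0.15625274,  1.3043314 ]), 'attitude': array([ 0.14303271, -0.15113443, -1.55960884])}
side {'fovy': 43.76437818727956, 'cx': 317.7380050636421, 'cy': 240.14691258524704, 'xyz': array([ 0.81938104, -0.31384707,  1.35491727]), 'attitude': array([0.28300096, 0.1957191 , 1.21804057])}
{'t': 0.1, 'q': array([ 1.17500041e+00,  5.33251463e-02,  1.61417727e+00,  1.01042123e-05,
        1.47601902e+00, -1.19033104e-01]), 'dq': array([ 1.40582447e-03, -5.93708758e-06, -3.79561393e-03,  1.79550050e-03,
        1.83500984e-03, -7.26342302e-04]), 'effort': array([ 2.02594815e-04, -3.94893980e+01, -3.71365106e+01, -4.33298214e-05,
        3.87726977e-03, -1.36389843e-06]), 'tool_pos': array([0.17054983, 0.60062789, 0.20405246]), 'tool_rot': array([-4.33284074e-01, -3.11106327e+00,  2.92540278e-03]), 'contact_force': array([-0.86529334, -0.7192944 ,  0.21653815]), 'wrist_torque': array([ 0.06331287, -0.04944129, -0.01792781]), 'grip_force': 0.0, 'opening': 0.08542117968392701}
```

View pics/top0.png

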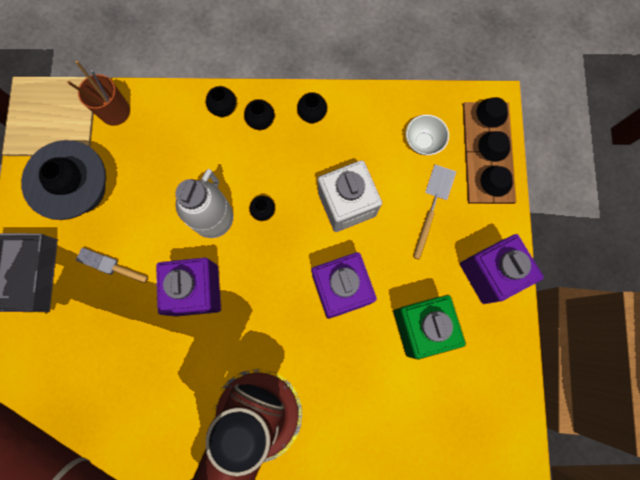

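View pics/side0.png

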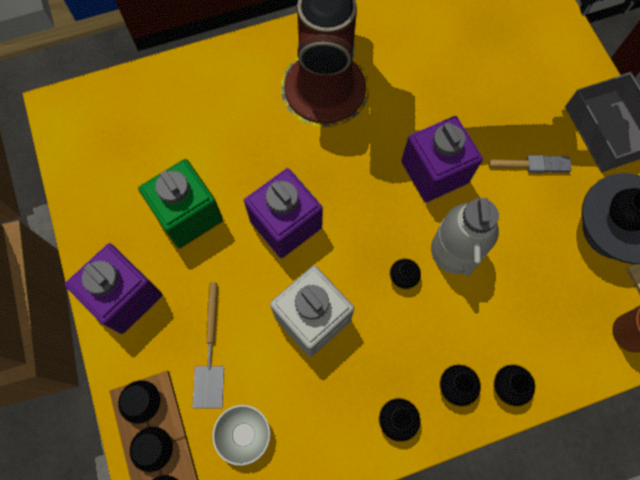

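The top view shows the white can's cap at about (350,185) and the jug's cap at about (192,193). The side view shows the can's cap at about (313,302). The purple and green look-alikes stand nearer the base, and the jug is to the left. Next I'll look at close-ups of the cap.

```bash
cat > h.py <<'E'
import numpy as np,cv2
from scipy.spatial.transform import Rotation as R
def ray(d,u,v):
    f=240/np.tan(np.radians(d["fovy"]/2))
    return d["xyz"],R.from_rotvec(d["attitude"]).apply([(u-d["cx"])/f,-(v-d["cy"])/f,-1])
def onz(d,u,v,z):
    o,r=ray(d,u,v); return o+r*(z-o[2])/r[2]
def tri(a,b):
    A=[];B=[]
    M=np.zeros((3,3));y=np.zeros(3)
    for o,r in(a,b):
        r=r/np.linalg.norm(r);P=np.eye(3)-np.outer(r,r);M+=P;y+=P@o
    return np.linalg.solve(M,y)
E
python3 - <<'E'
from station import ctrl
from h import *
out=[];D={}
for n,(u,v) in dict(top=(350,185),side=(313,302)).items():
    d=D[n]=ctrl.get_image(n); im=d["image"]
    c=im[v-30:v+30,u-30:u+30]; out.append(cv2.resize(c,(400,400),interpolation=cv2.INTER_CUBIC))
    hsv=cv2.cvtColor(im,cv2.COLOR_RGB2HSV)
    print(n,hsv[v-24:v+26:2,u+8,2], hsv[v+8,u-26:u+26:2,2],onz(d,u,v,.181))
cv2.imwrite("pics/c.png",np.hstack(out)[:,:,::-1])
print(tri(ray(D["top"],350,185),ray(D["side"],313,302)))
print(tri(ray(D["top"],192,193),ray(D["side"],481,214)))
E
```

```text
top [198 190 216 220 220 220 198 126 121 120 122 121 121 120 112 106 117 114
  91 204 217 222 222 220 198] [153 204 189 219 221 221 205 155  77 118 122 123 124 106  60  65  84 117
 121 125 210 222 222 221 220 213] [ 0.56381578 -0.2335715   0.181     ]
side [169 181 181 181 173 113 106 110 108 109 106 108  97  96  67  44  49  51
  46  65  89  93  94  99 157] [181 185 179 181 159  93 105 110 109 110 109 109 109  82  49  45  38  49
  65  76  82  93 139 177 178 178] [ 0.57030476 -0.23145702  0.181     ]
[ 0.567609   -0.23250892  0.17048968]
[0.52507553 0.13820602 0.23745589]
```

View pics/c.png

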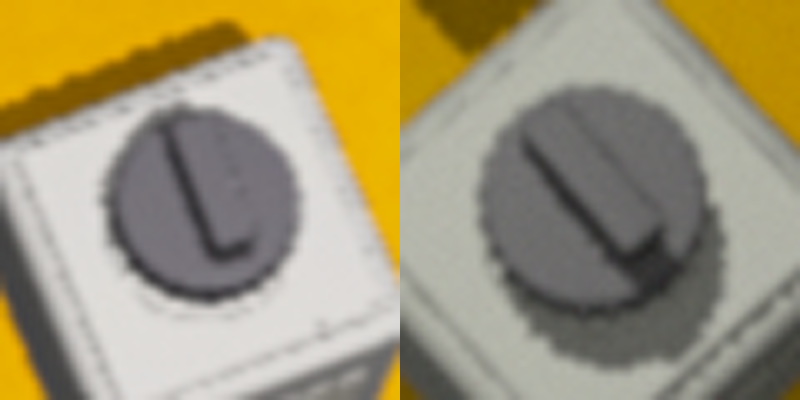

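The crop shows the cap disc centred near (350.3,184.5) in the top view and (311.9,300.5) in the side view, with its wing clearly visible. I'll refine this by rectifying the views onto planes of known height.

```bash
python3 - <<'E'
from station import ctrl
from h import *
D={}
def px(n,x,y):
    o=dict(top=(320,155),side=(283-60,272))[n]; return o[0]+(x+.5)*.15-.5,o[1]+(y+.5)*.15-.5
for n,(u,v) in dict(top=(350,185),side=(313,302)).items():
    d=D[n]=ctrl.get_image(n); hsv=cv2.cvtColor(d["image"],cv2.COLOR_RGB2HSV).astype(int)
    m=(hsv[...,1]<70)&(hsv[...,2]<135); w=np.zeros(m.shape,bool); w[v-24:v+24,u-24:u+24]=1
    def big(m):
        c,_=cv2.findContours(m.astype(np.uint8),cv2.RETR_EXTERNAL,cv2.CHAIN_APPROX_NONE);return max(c,key=cv2.contourArea)[:,0]
    lim={"top":100,"side":80}[n]
    disc=big(m&w&(hsv[...,2]>lim)) 
    P=np.array([onz(d,*p,.181)[:2] for p in disc],np.float32)*1000
    print(n,"disc ellipse",cv2.fitEllipse(cv2.convexHull(P)))
    m=(hsv[...,1]<60)&(hsv[...,2]>{"top":185,"side":150}[n]); w=np.zeros(m.shape,bool); w[v-50:v+60,u-50:u+50]=1
    sq=big(cv2.morphologyEx((m&w).astype(np.uint8),cv2.MORPH_OPEN,np.ones((3,3))))
    P=np.array([onz(d,*p,.145)[:2] for p in sq],np.float32)*1000
    print(n,"shoulder",cv2.minAreaRect(P))
for n,c,e in (("top",(205,199),[(172,122),(222,245)]),("side",(593,194),[(528,132),(622,248),(572,102),(665,205)])):
    print(n,onz(D[n],*px(n,*c),.181))
    E=[onz(D[n],*px(n,*q),.206)[:2]*1000 for q in e]
    print(np.round(E,1),[np.degrees(np.arctan2(*(E[i+1]-E[i])[::-1])) for i in range(0,len(E),2)],[np.linalg.norm(E[i+1]-E[i]) for i in range(0,len(E),2)])
print(tri(ray(D["top"],*px("top",205,199)),ray(D["side"],*px("side",593,194))))
E
```

```text
top disc ellipse ((565.306884765625, -233.7933349609375), (62.74372863769531, 71.50666809082031), 134.72601318359375)
top shoulder ((561.4146728515625, -235.85833740234375), (123.44270324707031, 122.5374755859375), 22.448089599609375)
side disc ellipse ((577.14501953125, -233.27317810058594), (70.67961120605469, 87.32789611816406), 91.86521911621094)
side shoulder ((566.8250732421875, -235.16766357421875), (120.5940170288086, 121.13765716552734), 22.42666244506836)
top [ 0.56528378 -0.23437418  0.181     ]
[[ 586.1 -220.9]
 [ 540.3 -238.6]] [np.float64(-158.91373516543996)] [np.float64(49.12175124188239)]
side [ 0.56676414 -0.23334088  0.181     ]
[[ 548.1 -247. ]
 [ 590.2 -232.4]
 [ 543.8 -231.7]
 [ 582.3 -216.2]] [np.float64(19.044186952247244), np.float64(21.888019587315526)] [np.float64(44.559112847005025), np.float64(41.4959049537565)]
[ 0.5661344  -0.23385915  0.17886654]
```

```bash
cat > rel.py <<'E'
import sys
from station import ctrl
from h import *
def rel(p,yaw):  # yaw of tool y, deg, tool pointing down
    o=ctrl.get_obs();Rc=R.from_rotvec(o["tool_rot"]);a=np.radians(yaw)
    y=np.array([np.cos(a),np.sin(a),0]);z=np.array([0,0,-1.]);Rd=R.from_matrix(np.c_[np.cross(y,z),y,z])
    print("t",o["t"],"pos",o["tool_pos"].round(4),"q",o["q"].round(2),"F",o["contact_force"].round(1),"open",o["opening"])
    print("shift mm",np.round(Rc.inv().apply(np.array(p)-o["tool_pos"])*1000,1),"rot",(Rc.inv()*Rd).as_rotvec().round(4))
E
python3 - <<'E'
from rel import *
rel([.171,.601,.40],74.1);rel([.45,.20,.40],5);rel([.5655,-.2345,.34],-69)
E
```

```text
t 0.3 pos [0.1707 0.601  0.2048] q [ 1.18  0.05  1.61  0.    1.48 -0.12] F [ 0.7 -0.3  0.1] open 0.0855216480483085
shift mm [  -0.3   -0.  -195.2] rot [-0.0007 -0.0001  0.0007]
t 0.3 pos [0.1707 0.601  0.2048] q [ 1.18  0.05  1.61  0.    1.48 -0.12] F [ 0.7 -0.3  0.1] open 0.0855216480483085
shift mm [-378.2 -309.5 -195.1] rot [-7.0000e-04  3.0000e-04  1.2067e+00]
t 0.3 pos [0.1707 0.601  0.2048] q [ 1.18  0.05  1.61  0.    1.48 -0.12] F [ 0.7 -0.3  0.1] open 0.0855216480483085
shift mm [-608.1 -695.9 -134.8] rot [-5.0000e-04  9.0000e-04  2.4983e+00]
```

```bash
python3 -m handwheel '[{"gripper":0.05,"offset":[0,0,-60],"rotation":[0,0,0]},{"gripper":0.05,"offset":[0,0,-120],"rotation":[0,0,0.1]},{"gripper":0.05,"offset":[-30,-25,-165],"rotation":[0,0,0.28]},{"gripper":0.05,"offset":[-75,-60,-190],"rotation":[0,0,0.46]},{"gripper":0.05,"offset":[-122,-100,-195],"rotation":[0,0,0.64]},{"gripper":0.05,"offset":[-168,-140,-195],"rotation":[0,0,0.82]},{"gripper":0.05,"offset":[-215,-180,-195],"rotation":[0,0,1.0]},{"gripper":0.05,"offset":[-260,-220,-195],"rotation":[0,0,1.18]}]' 40; python3 -c "
from rel import *
rel([.5655,-.2345,.34],-69)"
```

```text
t: 1.3
tool_pos: [0.3615, 0.3167, 0.4003]
tool_rot: [2.098, 2.338, 0.001]
contact_force: [1.7, 0.7, 0.7]
opening: 0.0402
grip_force: 0.0
t 1.3 pos [0.3615 0.3167 0.4003] q [ 0.56 -0.33  1.64 -0.    1.83  0.46] F [1.7 0.7 0.7] open 0.04015051909299661
shift mm [-570.1  143.2   60.3] rot [ 5.0000e-04 -7.0000e-04  1.3125e+00]
```

```bash
python3 -m handwheel '[{"gripper":0.05,"offset":[-58,14,0],"rotation":[0,0,0.16]},{"gripper":0.05,"offset":[-116,28,0],"rotation":[0,0,0.32]},{"gripper":0.05,"offset":[-174,42,0],"rotation":[0,0,0.48]},{"gripper":0.05,"offset":[-232,57,0],"rotation":[0,0,0.64]},{"gripper":0.05,"offset":[-290,72,0],"rotation":[0,0,0.8]},{"gripper":0.05,"offset":[-348,87,0],"rotation":[0,0,0.96]},{"gripper":0.05,"offset":[-406,101,0],"rotation":[0,0,1.12]},{"gripper":0.05,"offset":[-464,115,0],"rotation":[0,0,1.28]}]'; python3 -c "
from rel import *
rel([.5655,-.2345,.23],-69)"
```

```text
t: 2.3
tool_pos: [0.5281, -0.1314, 0.4003]
tool_rot: [3.079, 0.623, 0.001]
contact_force: [0.3, 0.1, 0.7]
opening: 0.0404
grip_force: 0.0
t 2.3 pos [ 0.5281 -0.1314  0.4003] q [-0.38 -0.18  1.52  0.    1.8   0.79] F [0.3 0.1 0.7] open 0.040419280863138576
shift mm [ -5.8 109.5 170.3] rot [ 0.0002 -0.0006  0.0327]
```

```bash
python3 -m handwheel '[{"gripper":0.05,"offset":[-3,50,20],"rotation":[0,0,0.033]},{"gripper":0.05,"offset":[-6,95,55],"rotation":[0,0,0.033]},{"gripper":0.05,"offset":[-6,109.5,105],"rotation":[0,0,0.033]},{"gripper":0.05,"offset":[-6,109.5,140],"rotation":[0,0,0.033]},{"gripper":0.05,"offset":[-6,109.5,160],"rotation":[0,0,0.033]},{"gripper":0.05,"offset":[-6,109.5,170],"rotation":[0,0,0.033]},{"gripper":0.05,"offset":[-6,109.5,170],"rotation":[0,0,0.033]},{"gripper":0.05,"offset":[-6,109.5,170],"rotation":[0,0,0.033]}]'; python3 - <<'E'
from rel import *
rel([.5655,-.2345,.187],-69)
out=[]
for n,(u,v) in dict(top=(350,175),side=(313,290)).items():
    out.append(cv2.resize(ctrl.get_image(n)["image"][v-40:v+40,u-40:u+40],(400,400),interpolation=cv2.INTER_CUBIC))
cv2.imwrite("pics/d.png",np.hstack(out)[:,:,::-1])
E
```

```text
t: 3.3
tool_pos: [0.5663, -0.2327, 0.2323]
tool_rot: [3.085, 0.581, 0.004]
contact_force: [0.5, 0.3, 0.6]
opening: 0.0407
grip_force: 0.0
t 3.3 pos [ 0.5663 -0.2327  0.2323] q [-0.51  0.01  1.62 -0.    1.52  0.69] F [0.5 0.3 0.6] open 0.04069861131035664
shift mm [-1.5  1.3 45.3] rot [ 0.0025 -0.0021  0.0055]
```

View pics/d.png

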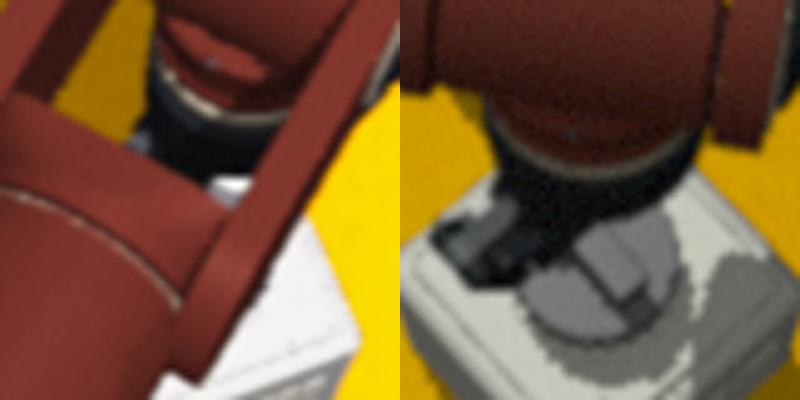

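The top view is blocked by the arm. The side view shows the fingers above the cap and lined up across the wing, whose near end is at about (628,290) in the crop. I'll lower in.

```bash
python3 -m handwheel '[{"gripper":0.05,"offset":[0,0,8],"rotation":[0,0,0]},{"gripper":0.05,"offset":[0,0,16],"rotation":[0,0,0]},{"gripper":0.05,"offset":[0,0,24],"rotation":[0,0,0]},{"gripper":0.05,"offset":[0,0,32],"rotation":[0,0,0]},{"gripper":0.05,"offset":[0,0,38],"rotation":[0,0,0]},{"gripper":0.05,"offset":[0,0,42],"rotation":[0,0,0]},{"gripper":0.05,"offset":[0,0,44],"rotation":[0,0,0]},{"gripper":0.05,"offset":[0,0,44],"rotation":[0,0,0]}]'; python3 -c "
from rel import *
rel([.5655,-.2345,.184],-69)"
```

```text
t: 4.4
tool_pos: [0.5654, -0.2324, 0.1862]
tool_rot: [3.087, 0.581, 0.0]
contact_force: [0.6, -0.0, 0.0]
opening: 0.0404
grip_force: 0.0
t 4.4 pos [ 0.5654 -0.2324  0.1862] q [-0.51  0.03  1.67 -0.    1.44  0.69] F [ 0.6 -0.   0. ] open 0.040426633840494226
shift mm [-0.7  1.9  2.2] rot [ 0.0001 -0.      0.0053]
```

```bash
python3 -m handwheel '[{"gripper":0.3,"offset":[0,1,1],"rotation":[0,0,0]},{"gripper":0.4,"offset":[0,1,1],"rotation":[0,0,0]},{"gripper":0.45,"offset":[0,1,1],"rotation":[0,0,0]},{"gripper":0.5,"offset":[0,1,1],"rotation":[0,0,0]},{"gripper":0.55,"offset":[0,1,1],"rotation":[0,0,0]},{"gripper":0.6,"offset":[0,1,1],"rotation":[0,0,0]},{"gripper":0.7,"offset":[0,1,1],"rotation":[0,0,0]},{"gripper":0.7,"offset":[0,1,1],"rotation":[0,0,0]}]' 20; python3 -c "
from rel import *
rel([.5655,-.2345,.184],-69);o=ctrl.get_obs();print(o['wrist_torque'],o['grip_force'])"
```

```text
t: 5.4
tool_pos: [0.5658, -0.2333, 0.1852]
tool_rot: [3.087, 0.581, -0.0]
contact_force: [-1.2, 0.7, 0.8]
opening: 0.013
grip_force: 0.0
t 5.4 pos [ 0.5658 -0.2333  0.1852] q [-0.51  0.04  1.66 -0.    1.44  0.69] F [-1.2  0.7  0.8] open 0.013039596721428142
shift mm [-0.7  1.   1.2] rot [0.     0.     0.0053]
[0.03051551 0.01830184 0.020646  ] 0.0
```

```bash
python3 - <<'E'
from rel import *
im=ctrl.get_image("side")["image"][240:350,250:380]
cv2.imwrite("pics/e.png",cv2.resize(im,(780,660),interpolation=cv2.INTER_CUBIC)[:600,:,::-1])
E
```

```text
(no output)
```

View pics/e.png

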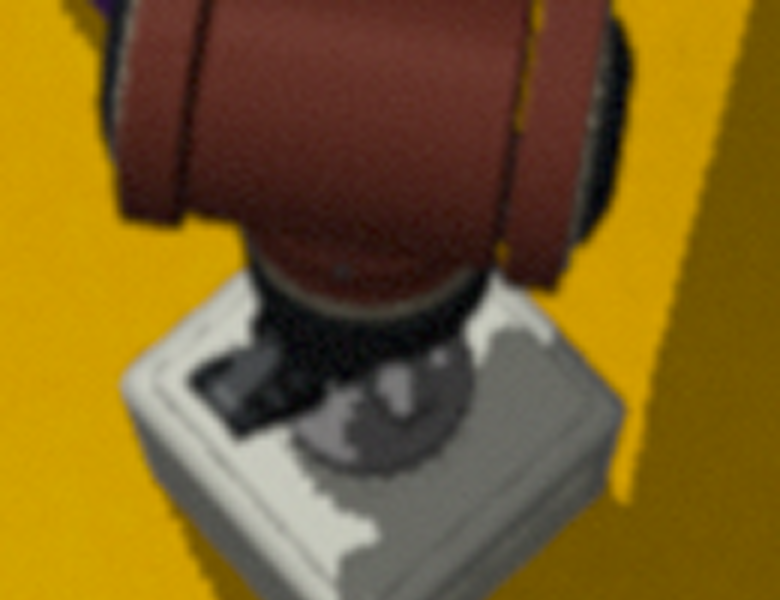

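```bash
python3 -m handwheel '[{"gripper":1,"offset":[0,0,0],"rotation":[0,0,0]},{"gripper":1,"offset":[0,0,0],"rotation":[0,0,0]},{"gripper":1,"offset":[0,0,0],"rotation":[0,0,0]},{"gripper":1,"offset":[0,0,0],"rotation":[0,0,0]},{"gripper":1,"offset":[0,0,0],"rotation":[0,0,0]},{"gripper":1,"offset":[0,0,0],"rotation":[0,0,0]},{"gripper":1,"offset":[0,0,0],"rotation":[0,0,0]},{"gripper":1,"offset":[0,0,0],"rotation":[0,0,0]}]' 20; python3 -c "
from rel import *
rel([.5655,-.2345,.184],-69);o=ctrl.get_obs();print(o['wrist_torque'],o['grip_force'])"
```

```text
t: 6.45
tool_pos: [0.5658, -0.2333, 0.1852]
tool_rot: [3.087, 0.581, -0.0]
contact_force: [0.3, -0.2, -0.2]
opening: -0.0
grip_force: 0.0
t 6.45 pos [ 0.5658 -0.2333  0.1852] q [-0.51  0.04  1.66 -0.    1.44  0.69] F [ 0.3 -0.2 -0.2] open -1.4328350681480773e-05
shift mm [-0.7  1.   1.2] rot [0.     0.     0.0053]
[ 0.02042395  0.02425626 -0.0578015 ] 0.0
```

```bash
python3 - <<'E'
from rel import *
d=ctrl.get_image("side");o=ctrl.get_obs();f=240/np.tan(np.radians(d["fovy"]/2))
Rt=R.from_rotvec(o["tool_rot"])
def pj(p):
    c=R.from_rotvec(d["attitude"]).inv().apply(p-d["xyz"]);return d["cx"]-f*c[0]/c[2],d["cy"]+f*c[1]/c[2]
im=cv2.resize(d["image"][180:350,220:420],(800,680),interpolation=cv2.INTER_CUBIC)
for k in [0,-.02,-.073,-.1,-.15,-.2]:
  for y in ([0,.0425,-.0425] if k==-.073 else [0]):
    p=o["tool_pos"]+Rt.apply([0,y,k]);u,v=pj(p);cv2.circle(im,(int((u-220)*4),int((v-180)*4)),4,(0,255,0),-1);print(k,y,u,v)
cv2.imwrite("pics/f.png",im[80:,:,::-1])
E
```

```text
0 0 311.3518181239511 299.7545772415747
-0.02 0 311.2796918840146 297.48788565711993
-0.073 0 311.0767894537212 291.111326562726
-0.073 0.0425 293.8135500997931 305.6377411048055
-0.073 -0.0425 328.0681603648133 276.8136798446092
-0.1 0 310.9662872248562 287.6386032868096
-0.15 0 310.7474411038616 280.7609861923127
-0.2 0 310.50792315475763 273.23372121859614
```

View pics/f.png

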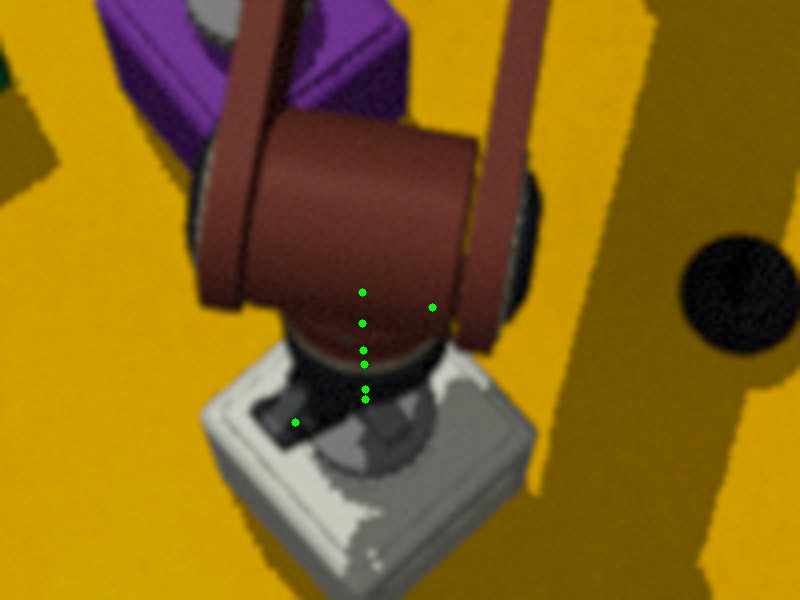

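```bash
python3 -m handwheel '[{"gripper":1,"offset":[0,0,0.5],"rotation":[0,0,0]},{"gripper":1,"offset":[0,0,1],"rotation":[0,0,0]},{"gripper":1,"offset":[0,0,2],"rotation":[0,0,0]},{"gripper":1,"offset":[0,0,3],"rotation":[0,0,0]},{"gripper":1,"offset":[0,0,4],"rotation":[0,0,0]},{"gripper":1,"offset":[0,0,5],"rotation":[0,0,0]},{"gripper":1,"offset":[0,0,6],"rotation":[0,0,0]},{"gripper":1,"offset":[0,0,6],"rotation":[0,0,0]}]' 20
```

```text
t: 7.5
tool_pos: [0.5659, -0.2334, 0.18]
tool_rot: [3.087, 0.581, 0.001]
contact_force: [-2.2, 1.8, 3.1]
opening: 0.0002
grip_force: 2.2
```

```bash
python3 - <<'E'
from rel import *
D={n:ctrl.get_image(n) for n in("top","side")}
def px(n,x,y):
    o=dict(top=(320,155),side=(283-60,272))[n]; return o[0]+(x+.5)*.15-.5,o[1]+(y+.5)*.15-.5
def T(a,b):
    A=ray(D["top"],*px("top",*a));B=ray(D["side"],*px("side",*b));p=tri(A,B)
    n=np.cross(A[1],B[1]);n/=np.linalg.norm(n);return (p*1000).round(1),"gap mm",round(1000*float((A[0]-B[0])@n),1)
# wing top face corners, top crop vs side crop; robot far end/near end
print("far-left? ",T((172,122),(665,205)))
print("near-left",T((222,245),(572,102)))
print("near-right",T((252,235),(528,132)))
print("far-right",T((228,120),(622,248)))
# can shoulder corners: top crop right-far corner (290,40)
o=ctrl.get_obs();print(o["tool_pos"],o["contact_force"],o["grip_force"],o["opening"])
E
```

```text
far-left?  (array([ 583.7, -218.7,  214.6]), 'gap mm', -3.6)
near-left (array([ 542.2, -235.1,  203.2]), 'gap mm', -7.6)
near-right (array([ 546.3, -248.2,  200.2]), 'gap mm', -3.3)
far-right (array([ 588.7, -236.8,  204.7]), 'gap mm', -9.2)
[ 0.56587254 -0.23340024  0.17999538] [-1.96860882  1.55016476  4.62946998] 2.5949853658676147 -5.215788377680973e-05
```

The shut fingers seem to be resting on top of the wing: contact came at a reading of 0.180, but the wing top triangulates to about 0.205. I'll lift, reopen and feel my way down beside the wing.

```bash
python3 -m handwheel '[{"gripper":1,"offset":[0,0,-4],"rotation":[0,0,0]},{"gripper":0.05,"offset":[0,0,-6],"rotation":[0,0,0]},{"gripper":0.05,"offset":[0,0,-6],"rotation":[0,0,0]},{"gripper":0.05,"offset":[0,0,-6],"rotation":[0,0,0]},{"gripper":0.05,"offset":[0,0,-4],"rotation":[0,0,0]},{"gripper":0.05,"offset":[0,0,-1],"rotation":[0,0,0]},{"gripper":0.05,"offset":[0,0,2],"rotation":[0,0,0]},{"gripper":0.05,"offset":[0,0,2],"rotation":[0,0,0]}]' 20
python3 -c "
from rel import *
rel([.5655,-.2345,.181],-69)"
```

```text
t: 8.6
tool_pos: [0.5655, -0.2332, 0.1766]
tool_rot: [-3.087, -0.581, 0.001]
contact_force: [0.5, 0.2, -0.4]
opening: 0.0406
grip_force: 0.0
t 8.6 pos [ 0.5655 -0.2332  0.1766] q [-0.51  0.04  1.67  0.    1.43  0.69] F [ 0.5  0.2 -0.4] open 0.04057633747633816
shift mm [-0.5  1.2 -4.4] rot [-0.0007  0.0005  0.0053]
```

```bash
python3 -m handwheel '[{"gripper":0.05,"offset":[0,1,1],"rotation":[0,0,0]},{"gripper":0.05,"offset":[0,1,2],"rotation":[0,0,0]},{"gripper":0.05,"offset":[0,1,3],"rotation":[0,0,0]},{"gripper":0.05,"offset":[0,1,4],"rotation":[0,0,0]},{"gripper":0.05,"offset":[0,1,5],"rotation":[0,0,0]},{"gripper":0.05,"offset":[0,1,6],"rotation":[0,0,0]},{"gripper":0.05,"offset":[0,1,7],"rotation":[0,0,0]},{"gripper":0.05,"offset":[0,1,7],"rotation":[0,0,0]}]' 20
```

```text
t: 9.6
tool_pos: [0.5661, -0.2342, 0.1701]
tool_rot: [-3.087, -0.581, 0.0]
contact_force: [-0.3, 1.2, 0.7]
opening: 0.0405
grip_force: 0.0
```

```bash
python3 -m handwheel '[{"gripper":0.3,"offset":[0,0,0],"rotation":[0,0,0]},{"gripper":0.4,"offset":[0,0,0],"rotation":[0,0,0]},{"gripper":0.45,"offset":[0,0,0],"rotation":[0,0,0]},{"gripper":0.5,"offset":[0,0,0],"rotation":[0,0,0]},{"gripper":0.55,"offset":[0,0,0],"rotation":[0,0,0]},{"gripper":0.6,"offset":[0,0,0],"rotation":[0,0,0]},{"gripper":0.65,"offset":[0,0,0],"rotation":[0,0,0]},{"gripper":0.65,"offset":[0,0,0],"rotation":[0,0,0]}]' 20
```

```text
t: 10.6
tool_pos: [0.5661, -0.234, 0.1703]
tool_rot: [-3.087, -0.581, 0.0]
contact_force: [0.4, 1.8, 1.6]
opening: 0.0152
grip_force: 19.7
```

The pads now hold the wing (15 mm gap, 20 N, sideways force near zero), so the fingertips really are about 25 mm higher than the reported TCP. I'll open slightly, slide down to the disc and judge the push by force.

```bash
python3 -m handwheel '[{"gripper":0.45,"offset":[0,0,0],"rotation":[0,0,0]},{"gripper":0.45,"offset":[0,0,0],"rotation":[0,0,0]},{"gripper":0.45,"offset":[0,0,4],"rotation":[0,0,0]},{"gripper":0.45,"offset":[0,0,8],"rotation":[0,0,0]},{"gripper":0.45,"offset":[0,0,11],"rotation":[0,0,0]},{"gripper":0.45,"offset":[0,0,13],"rotation":[0,0,0]},{"gripper":0.45,"offset":[0,0,14],"rotation":[0,0,0]},{"gripper":0.45,"offset":[0,0,14],"rotation":[0,0,0]}]' 20
```

```text
t: 11.6
tool_pos: [0.5662, -0.2343, 0.1562]
tool_rot: [3.087, 0.581, 0.0]
contact_force: [-0.7, -0.7, 0.1]
opening: 0.0234
grip_force: 0.0
```

```bash
python3 -m handwheel '[{"gripper":0.45,"offset":[0,0,1],"rotation":[0,0,0]},{"gripper":0.45,"offset":[0,0,2],"rotation":[0,0,0]},{"gripper":0.45,"offset":[0,0,2.5],"rotation":[0,0,0]},{"gripper":0.45,"offset":[0,0,3],"rotation":[0,0,0]},{"gripper":0.45,"offset":[0,0,3.5],"rotation":[0,0,0]},{"gripper":0.45,"offset":[0,0,4],"rotation":[0,0,0]},{"gripper":0.45,"offset":[0,0,4],"rotation":[0,0,0]},{"gripper":0.45,"offset":[0,0,4],"rotation":[0,0,0]}]' 20
```

```text
t: 12.6
tool_pos: [0.5664, -0.2344, 0.1544]
tool_rot: [3.087, 0.581, 0.001]
contact_force: [-3.9, 2.3, 9.1]
opening: 0.0233
grip_force: 4.3
```

```bash
python3 -m handwheel '[{"gripper":0.45,"offset":[0,0,1.5],"rotation":[0,0,0]},{"gripper":0.45,"offset":[0,0,3],"rotation":[0,0,0]},{"gripper":0.45,"offset":[0,0,4.5],"rotation":[0,0,0]},{"gripper":0.45,"offset":[0,0,6],"rotation":[0,0,0]},{"gripper":0.45,"offset":[0,0,7.5],"rotation":[0,0,0]},{"gripper":0.45,"offset":[0,0,9],"rotation":[0,0,0]},{"gripper":0.45,"offset":[0,0,9],"rotation":[0,0,0]},{"gripper":0.45,"offset":[0,0,9],"rotation":[0,0,0]}]' 20
```

```text
t: 13.6
tool_pos: [0.5665, -0.2344, 0.1472]
tool_rot: [3.087, 0.581, 0.001]
contact_force: [-7.6, 3.1, 15.2]
opening: 0.0237
grip_force: 7.5
```

```bash
python3 -m handwheel '[{"gripper":0.45,"offset":[0,0,0.7],"rotation":[0,0,0]},{"gripper":0.45,"offset":[0,0,1.2],"rotation":[0,0,0]},{"gripper":0.5,"offset":[0,0,1.2],"rotation":[0,0,0]},{"gripper":0.55,"offset":[0,0,1.2],"rotation":[0,0,0]},{"gripper":0.6,"offset":[0,0,1.2],"rotation":[0,0,0]},{"gripper":0.65,"offset":[0,0,1.2],"rotation":[0,0,0]},{"gripper":0.7,"offset":[0,0,1.2],"rotation":[0,0,0]},{"gripper":0.7,"offset":[0,0,1.2],"rotation":[0,0,0]}]' 25
```

```text
t: 14.6
tool_pos: [0.5673, -0.2338, 0.1465]
tool_rot: [3.087, 0.581, 0.004]
contact_force: [-4.9, 5.6, 15.9]
opening: 0.016
grip_force: 29.2
```

```bash
python3 -m handwheel '[{"gripper":0.7,"offset":[0,0,1.2],"rotation":[0,0,0]},{"gripper":0.7,"offset":[0,0,1.2],"rotation":[0,0,0]},{"gripper":0.7,"offset":[0,0,1.2],"rotation":[0,0,-0.05]},{"gripper":0.7,"offset":[0,0,1.2],"rotation":[0,0,-0.1]},{"gripper":0.7,"offset":[0,0,1.2],"rotation":[0,0,-0.15]},{"gripper":0.7,"offset":[0,0,1.2],"rotation":[0,0,-0.2]},{"gripper":0.7,"offset":[0,0,1.2],"rotation":[0,0,-0.25]},{"gripper":0.7,"offset":[0,0,1.2],"rotation":[0,0,-0.25]}]' 25; python3 -c "
from rel import *
rel([.5655,-.2345,.181],-69);print(ctrl.get_obs()['wrist_torque'])"
```

```text
t: 15.6
tool_pos: [0.567, -0.2334, 0.1453]
tool_rot: [-2.99, -0.962, -0.004]
contact_force: [-6.2, 6.9, 16.9]
opening: 0.0158
grip_force: 29.1
t 15.6 pos [ 0.567  -0.2334  0.1453] q [-0.51  0.07  1.7   0.    1.37  0.43] F [-6.2  6.9 16.9] open 0.015836883965420236
shift mm [ -1.8   0.  -35.7] rot [-2.000e-04 -2.400e-03  2.561e-01]
[1.28257184 1.17524582 0.01257707]
```

```bash
python3 -m handwheel '[{"gripper":0.7,"offset":[0,0,0],"rotation":[0,0,-0.1]},{"gripper":0.7,"offset":[0,0,0],"rotation":[0,0,-0.2]},{"gripper":0.7,"offset":[0,0,0],"rotation":[0,0,-0.3]},{"gripper":0.7,"offset":[0,0,0],"rotation":[0,0,-0.4]},{"gripper":0.7,"offset":[0,0,0],"rotation":[0,0,-0.5]},{"gripper":0.7,"offset":[0,0,0],"rotation":[0,0,-0.6]},{"gripper":0.7,"offset":[0,0,0],"rotation":[0,0,-0.68]},{"gripper":0.7,"offset":[0,0,0],"rotation":[0,0,-0.7]}]' 25; python3 -c "
from rel import *
rel([.5655,-.2345,.181],6);print(ctrl.get_obs()['wrist_torque'])"
```

```text
t: 16.6
tool_pos: [0.5661, -0.2327, 0.1453]
tool_rot: [-2.477, -1.928, -0.002]
contact_force: [-10.1, 9.1, 19.2]
opening: 0.0154
grip_force: 30.4
t 16.6 pos [ 0.5661 -0.2327  0.1453] q [-0.51  0.07  1.7   0.    1.38 -0.27] F [-10.1   9.1  19.2] open 0.015352606630444238
shift mm [ -1.8  -0.2 -35.7] rot [-0.0009 -0.0029 -0.3523]
[ 1.61336904  1.77823786 -0.09970367]
```

```bash
python3 -m handwheel '[{"gripper":0.7,"offset":[0.5,-0.9,0],"rotation":[0,0,-0.06]},{"gripper":0.7,"offset":[1,-1.8,0],"rotation":[0,0,-0.12]},{"gripper":0.7,"offset":[1,-1.8,0],"rotation":[0,0,-0.18]},{"gripper":0.7,"offset":[1,-1.8,0],"rotation":[0,0,-0.24]},{"gripper":0.7,"offset":[1,-1.8,0],"rotation":[0,0,-0.29]},{"gripper":0.7,"offset":[1,-1.8,0],"rotation":[0,0,-0.33]},{"gripper":0.7,"offset":[1,-1.8,0],"rotation":[0,0,-0.36]},{"gripper":0.7,"offset":[1,-1.8,0],"rotation":[0,0,-0.36]}]' 25; python3 -c "
from rel import *
rel([.5655,-.2345,.181],6);print(ctrl.get_obs()['wrist_torque'])"
```

```text
t: 17.6
tool_pos: [0.5654, -0.2326, 0.1454]
tool_rot: [2.093, 2.341, 0.002]
contact_force: [-6.8, 5.7, 16.4]
opening: 0.0156
grip_force: 29.4
t 17.6 pos [ 0.5654 -0.2326  0.1454] q [-0.51  0.06  1.7   0.    1.37 -0.62] F [-6.8  5.7 16.4] open 0.015615659185453367
shift mm [ -1.9  -0.1 -35.6] rot [0.0018 0.0001 0.0067]
[1.00138279 1.29581873 0.02087287]
```

```bash
python3 -m handwheel '[{"gripper":0.7,"offset":[0,0,0],"rotation":[0,0,-0.015]},{"gripper":0.7,"offset":[0,0,0],"rotation":[0,0,-0.03]},{"gripper":0.7,"offset":[0,0,0],"rotation":[0,0,-0.045]},{"gripper":0.7,"offset":[0,0,0],"rotation":[0,0,-0.06]},{"gripper":0.7,"offset":[0,0,0],"rotation":[0,0,-0.06]},{"gripper":0.7,"offset":[0,0,0],"rotation":[0,0,-0.06]},{"gripper":0.7,"offset":[0,0,0],"rotation":[0,0,-0.06]},{"gripper":0.7,"offset":[0,0,0],"rotation":[0,0,-0.06]}]' 25; python3 -c "
from rel import *
rel([.5655,-.2345,.181],6);print(ctrl.get_obs()['wrist_torque'])"
```

```text
t: 18.6
tool_pos: [0.5654, -0.2326, 0.1454]
tool_rot: [2.025, 2.401, 0.002]
contact_force: [-7.5, 5.6, 16.3]
opening: 0.0155
grip_force: 34.6
t 18.6 pos [ 0.5654 -0.2326  0.1454] q [-0.51  0.06  1.7   0.    1.37 -0.68] F [-7.5  5.6 16.3] open 0.015527435952366591
shift mm [ -1.9  -0.1 -35.6] rot [ 0.0019 -0.0001  0.0648]
[ 1.05116866  1.3560679  -0.60020785]
```

The wrist torque of 0.6 N m shows the cap is at its stop, still pressed down. Now I'll open the fingers and draw straight up.

```bash
python3 -m handwheel '[{"gripper":0.7,"offset":[0,0,0],"rotation":[0,0,0.02]},{"gripper":0.3,"offset":[0,0,0],"rotation":[0,0,0.02]},{"gripper":0.2,"offset":[0,0,0],"rotation":[0,0,0.02]},{"gripper":0.1,"offset":[0,0,0],"rotation":[0,0,0.02]},{"gripper":0.1,"offset":[0,0,-8],"rotation":[0,0,0.02]},{"gripper":0.1,"offset":[0,0,-25],"rotation":[0,0,0.02]},{"gripper":0.1,"offset":[0,0,-60],"rotation":[0,0,0.02]},{"gripper":0.1,"offset":[0,0,-110],"rotation":[0,0,0.02]}]' 25; python3 -c "
from rel import *
rel([.42,-.30,.36],6)"
```

```text
t: 19.6
tool_pos: [0.5635, -0.232, 0.2496]
tool_rot: [-2.044, -2.379, 0.001]
contact_force: [0.7, -0.9, 0.4]
opening: 0.0383
grip_force: 0.0
t 19.6 pos [ 0.5635 -0.232   0.2496] q [-0.51 -0.    1.6   0.    1.55 -0.66] F [ 0.7 -0.9  0.4] open 0.03829741337675662
shift mm [ -45.3 -152.5 -110. ] rot [-0.0037 -0.0033  0.0464]
```

```bash
python3 -m handwheel '[{"gripper":0.1,"offset":[0,0,-60],"rotation":[0,0,0]},{"gripper":0.1,"offset":[0,0,-110],"rotation":[0,0,0]},{"gripper":0.1,"offset":[-10,-50,-110],"rotation":[0,0,0]},{"gripper":0.1,"offset":[-25,-100,-110],"rotation":[0,0,0]},{"gripper":0.1,"offset":[-45,-150,-110],"rotation":[0,0,0]},{"gripper":0.1,"offset":[-70,-170,-110],"rotation":[0,0,0]},{"gripper":0.1,"offset":[-70,-170,-110],"rotation":[0,0,0]},{"gripper":0.1,"offset":[-70,-170,-110],"rotation":[0,0,0]}]'; python3 - <<'E'
from station import ctrl
from h import *
out=[]
for n,(u,v) in dict(top=(350,185),side=(313,302)).items():
    out.append(cv2.resize(ctrl.get_image(n)["image"][v-30:v+30,u-30:u+30],(400,400),interpolation=cv2.INTER_CUBIC))
cv2.imwrite("pics/g.png",np.hstack(out)[:,:,::-1])
E
```

```text
t: 20.6
tool_pos: [0.4073, -0.3271, 0.3606]
tool_rot: [-2.047, -2.382, -0.001]
contact_force: [0.6, 0.4, 0.1]
opening: 0.0383
grip_force: 0.0
```

View pics/g.png

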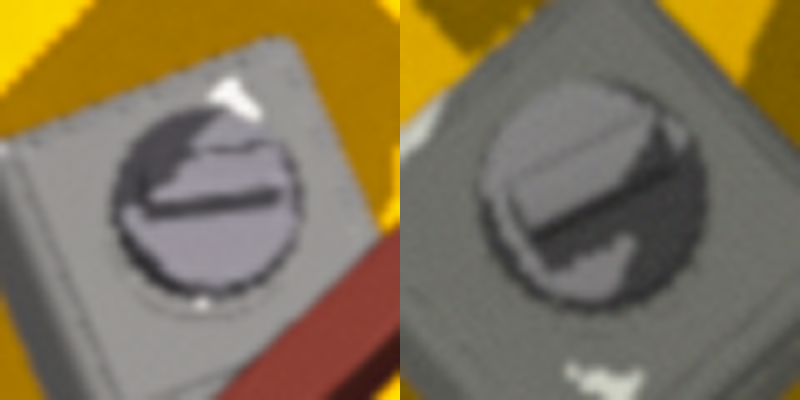

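The wing has turned about 75°, and the disc's top edge sits about 1 px higher in the side view than when locked (crop row 78, was 85). If it were still caught down, the edge would sit lower, so the cap has popped up. The robot is clear of everything.

```bash
python3 -c "
from station import ctrl
print(ctrl.finish_job())"
```

```text
the job is handed in; nothing more can be done
None
```

The low square can's cap was pushed down, turned anticlockwise to its stop and released; the last pictures show it turned about 75° and popped up, the jug was left alone, and the job was handed in at about 21 s with the arm clear (no verdict was returned).

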